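# Raise the jar shelf's sash to its stop and bolt it

### The job

We need the glazed front of the jar shelf open for canning: push its counterbalanced sash up from under the tongue or lip on its lower edge until the lip seats lightly against the rubber foot of the height stop, pressing gently so that the rubber is not crushed, and leave it up there touching the rubber. Then slide the steel bolt on the shelf's left fully home under the lip, so that the sash cannot drop, and let go of everything. Leave the other kitchen things where they are.

Things in the scene. Friction and masses are not known exactly. Their poses are not given: they have to be found in the camera images.
- shelf: Pine shelf holding glass jars, fixed to the worktop, 440 wide, 240 deep, top 248 high; two front jambs (50 wide, y = -220 to -170 and 170 to 220) rise to 435. Origin: on the worktop, at mid-width, in the plane of the jambs' front faces (called the front plane). x points into the shelf, away from the robot, y to the robot's left, z up. Only its yaw turns.
- sash: Glazed pine sash, 336 wide, 160 tall, about 0.9 kg, on spring balances: it slides straight up between the jambs against 3 to 5 N (plus 15 N per m/s) and stays where it is left. Its lip's underside starts 85 to 115 above the worktop and can reach 250. Origin: on the lip's underside, mid-width, in the front plane; axes as the shelf's.
- tongue (a point): Point on the underside of the sash's pull tongue, mid-width, 80 before the front plane. Along the sash's lower edge runs a flat pine lip, 14 thick, 400 wide (y = -200 to 200), jutting 25 from the front plane; from its middle the tongue (40 wide, 14 thick, flush with the lip) juts on to 110 before the front plane. Both are free underneath, to be pushed up from below.
- stop: Height stop on the right jamb's front (y = -185 of the shelf): a steel strip with a brass mark line at its lower end, and clamped on it a steel block (34 wide, jutting 33, thumbscrew to 47) with a rubber foot below, which the top of the lip's right end meets. Origin: on the mark line, in the front plane, 210 above the worktop. The rubber's underside is 0 to 30 above it, not measured: feel for it.
- stop_mark (a point): Same point as the stop's origin. The rubber foot above it yields 1 mm per 2.5 N and is crushed above 15 N; the lip is seated once it has been pressed against the rubber with 2 N or more for 0.2 s. Friction then keeps the sash up there with a light press (about 3 N) when it is let go. The clamped block does not slip.
- bolt (a joint): Travel of the steel bolt on a wing board left of the left jamb: 0 drawn back (start), 0.050 m home, against a hard end, moving along the shelf's -y. Bar 16 x 16, 150 long, axis 182 above the worktop; its tip is at y = 215 drawn back, 165 home (under the lip's left end). About 2.5 N of friction; stays where left.
- bolt_peg (a point): Point on the axis of the bolt's round pine peg, 80 before the front plane. The peg, 16 in diameter, level along the shelf's x, juts towards the robot from 22 to 110 before the front plane, 182 above the worktop; push it sideways or pinch it from above. At y = 290 of the shelf at the start, 240 when home. Staples at y = 225 and 314 (10 wide, z 167 to 197) jut 29.
- bowl: White ceramic bowl, 130 across, 52 high; origin under its centre. Leave alone.
- funnel: Stainless funnel standing mouth down, 96 across, 75 high; origin under its centre. Leave alone.
- opener: Blue plastic jar opener lying flat, a disc 80 across and 18 high with a handle to 145 from its centre along -x; origin under the disc. Leave alone.
- lid_a: Steel jar lid lying flat, 82 across, 9 high; origin under its centre. Leave alone.
- jar: Loose closed glass jar, 84 across, 130 high; origin under its centre. Leave alone.
- spoon: Wooden spoon lying flat; origin under its middle. Leave alone.

How it is judged:
By the outcome, as a careful person would: the job done as asked, in the order asked, and still so for the second after the job is handed in, with the robot touching nothing.
It also fails if it takes over 64 s, if anything falls off the work surface, if the arm or the gripper's body presses on something with over 40 N, if the wrist force passes 120 N, or if a joint passes its speed limit or range.

### The arm

A 7-joint arm with a two-finger parallel gripper is mounted at the origin on the work surface. World frame = base frame: x ahead of the robot, y to its left, z up, the work surface at z = 0. Lengths are in m, angles in rad, forces in N, time in s.
With the tool pointing down it reaches from about 0.425 to 0.875 m from the base axis. Payload 4.7 kg.
Tool frame: the origin (TCP) lies midway between the tips of the shut fingers; the grasp point (between the pads) lies 19 mm behind it; z points along the fingers, x is the direction in which the jaws open and shut, and the axes are right-handed (so a half turn about z gives the same grasp; the last joint's range is limited). The gripper opens to 87 mm and grips with 3 to 60 N. Pads are 19 mm wide; open, the fingers measure 117 mm over their backs; the gripper's body (75 mm by 190 mm) begins 51 mm behind the grasp point.
Start: joints at [-1.213, 0.321, -0.07, 1.45, 0.023, 1.371, -0.057], TCP at [0.219, 0.612, 0.223] pointing down, gripper open.
Joint ranges: [-2.86, 2.86], [-0.3, 2.09], [-1.38, 1.24], [0.06, 2.45], [-1.56, 4.7], [0.09, 2.05], [-2.69, 2.69]. Speed limits (rad/s): [2.57, 2.57, 3.14, 3.14, 3.14, 3.14, 3.14].

### API

Orientations are given as a rotation vector (axis times angle).
In Python, from bench import get_state, eyes, ticket gives the robot as it stands.
- The arm moves only by the tool carry_out, never from a script. Its argument "motion" is a list of rows, each a list of 2 entries, a list of its own where there are three numbers: the shift along the world's x, y, z in m, then the turn about the world's z in rad. A call has 1 to 20 rows; each row is the pose to reach, as a shift and turn from the pose commanded when the call began; what a row does not reach only later rows make up. A row lasts 1/10 s, in which the tool goes at most 50 mm and 8.59 degrees, less where a joint would pass 70% of its speed; a pose out of reach is approached as far as the arm can. A call with a gripper value outside its range is refused whole. "grip" is the gripper command: -1 is fully open, 1 is shut, values between are in proportion, set as the call begins (left out, the last holds). The fingers move at their own pace and stop on an object; "squeeze" is the grip in N (left out, the last holds). Time passes only in rows, so rows that repeat a pose let the fingers close. It gives the time, the measured TCP pose, the force and the opening at its end, in the units of the state.
- get_state(): the state, without advancing time (a new reading comes with each control period).
- eyes.get_image(name): name is "side" or "top"; returns a dict with "pixels" (420x560x3 uint8, blue, green, red), "mtx" (3x3 intrinsics, pixels), "dist_coeffs" ([k1, k2, p1, p2, k3] as OpenCV has them; the pictures are not rectified), "extrinsics" (4x4, takes a point from camera to world coordinates). Camera axes: x right, y down, z forward; pixel columns grow to the right and rows downward; lengths in m; the calibration is good to about 2 mm. A picture is of the moment at which its call begins. There is no depth.
- ticket.close_job(): hands the job in, once; it reports no verdict.
The state is a dict: "time": time; "joint_positions": joint angles; "qd": joint speeds; "joint_torque": joint torques, N m; "position": TCP position; "tool_rot": TCP orientation; "ft_force": force on the tool from outside, world axes, zero at the start; "torque": the same for the moment, N m; "grip_width": opening from 0.0 (shut) to 1.0 (fully open).
Only numpy, scipy, OpenCV 4.12 (cv2) and the standard library are available. Lean on these libraries where they do the work, as an engineer would, in place of code of your own. Each camera call takes 0.05 s, during which the arm holds its last target. There are 200 camera calls.

## Working session

There is one attempt and no reset: what is moved stays moved. The work goes in short steps, Python scripts to look and compute and a tool call to move; the robot and the scene stay as the last step left them, time stands still between calls to the robot, and variables do not carry over. Pictures are saved under pics/ and viewed, about 8 in all and at most 12, crops included, and the job is handed in when it is done.

Besides the shell and the picture viewer there is one more tool, called after "Call:" as name(argument=value, ...), one argument or row to a line, values as JSON. carry_out: Moves the arm, as the interface text tells. Its arguments: {"type":"object","properties":{"motion":{"type":"array","items":{"type":"array"}},"grip":{"type":"number"},"squeeze":{"type":"number"}},"required":["motion"]}

```bash
ls; mkdir -p pics
python3 - <<'E'
from bench import get_state, eyes
import cv2,pickle
s=get_state();print({k:s[k] for k in('time','position','tool_rot','ft_force','grip_width')})
for n in('side','top'):
    d=eyes.get_image(n);cv2.imwrite(f'pics/{n}0.png',d['pixels']);pickle.dump(d,open(f'{n}0.pkl','wb'))
    print(n,d['extrinsics'],d['mtx'],d['dist_coeffs'])
E
```

```text
pics
{'time': 0.0, 'position': array([0.21897942, 0.61141281, 0.22144567]), 'tool_rot': array([ 2.56772497e+00,  1.80799976e+00, -2.38869079e-03]), 'ft_force': array([ 0.27363139, -0.23041109, -0.42964767]), 'grip_width': 1.0020564645064642}
side [[ 0.9993503  -0.00544402  0.0356279   0.49850924]
 [-0.03078939 -0.64280639  0.76540967 -1.16088273]
 [ 0.01873494 -0.76600934 -0.64255638  1.14873561]
 [ 0.          0.          0.          1.        ]] [[530.9641076    0.         276.95254733]
 [  0.         530.9641076  209.83296865]
 [  0.           0.           1.        ]] [-0.07978125  0.          0.          0.          0.        ]
top [[ 1.17169147e-03 -9.84223813e-01  1.76924034e-01  3.22644361e-01]
 [-9.99993130e-01 -1.77541027e-03 -3.25403861e-03  3.69876072e-02]
 [ 3.51681504e-03 -1.76919005e-01 -9.84219131e-01  1.54327476e+00]
 [ 0.00000000e+00  0.00000000e+00  0.00000000e+00  1.00000000e+00]] [[471.93028419   0.         287.53625332]
 [  0.         471.93028419 208.68412749]
 [  0.           0.           1.        ]] [-0.00186326  0.          0.          0.          0.        ]
```

View pics/side0.png

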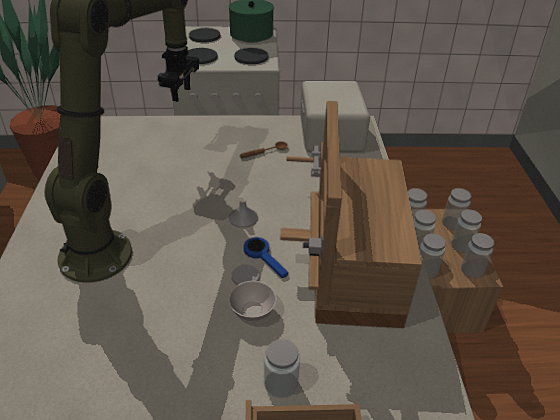

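View pics/top0.png

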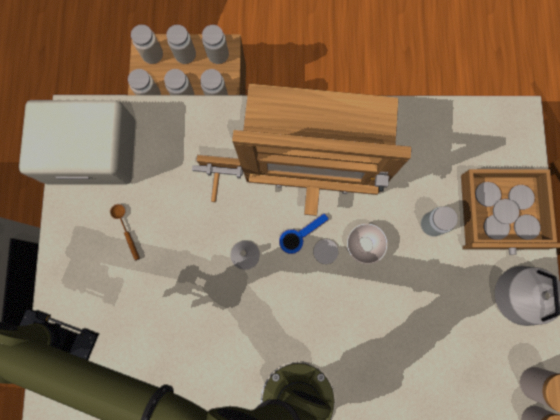

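The side view shows the shelf at columns 310-420, with the tongue near (295,234) and the peg near (300,159). In the top view the tongue is at about (312,200) and the peg at (214,188). I'll enlarge both for exact points.

Run:
```python
import cv2
a=cv2.imread('pics/top0.png')[125:225,180:430]
b=cv2.imread('pics/side0.png')[90:330,230:430]
cv2.imwrite('pics/t1.png',cv2.resize(a,None,fx=3.2,fy=3.2,interpolation=cv2.INTER_CUBIC))
cv2.imwrite('pics/s1.png',cv2.resize(b,None,fx=2.5,fy=2.5,interpolation=cv2.INTER_CUBIC))
```

```text
(no output)
```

View pics/t1.png

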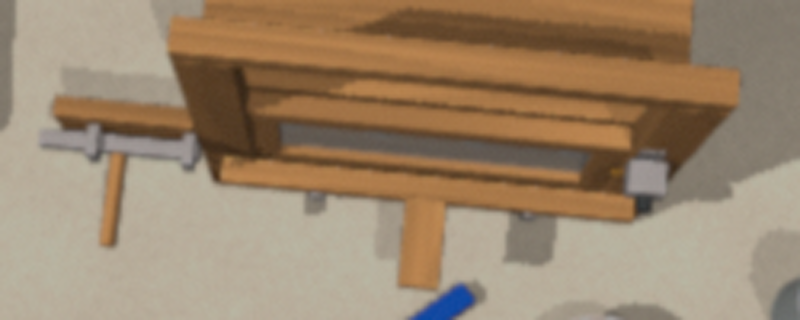

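View pics/s1.png

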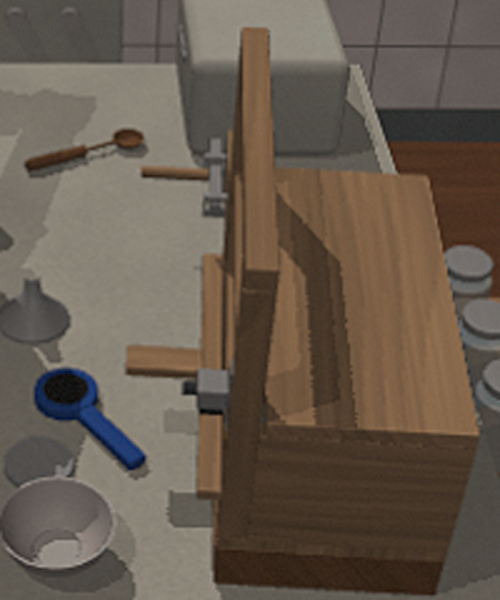

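Crop readings:
- **Top crop:** tongue end corners at (400,283) and (438,287), peg end (107,243), lip corners (216,180) and (633,217), header front corners (172,57) and (738,106).
- **Side crop:** tongue end corners at (128,373) and (127,346), peg end (142,172), lip right end (198,496), jamb foot (217,583), shelf back corner (437,594).

I'll fit the shelf pose to these.

```bash
cat > geo.py <<'E'
import numpy as np,cv2,pickle
from scipy.optimize import least_squares
def proj(d,P):
    T=np.linalg.inv(d['extrinsics']);r,_=cv2.Rodrigues(T[:3,:3])
    return cv2.projectPoints(np.float64(P),r,T[:3,3],d['mtx'],np.float64(d['dist_coeffs']))[0][:,0]
def S(p,P):
    c,s=np.cos(p[2]),np.sin(p[2]);P=np.atleast_2d(P)
    return np.c_[p[0]+c*P[:,0]-s*P[:,1],p[1]+s*P[:,0]+c*P[:,1],P[:,2]]
E
python3 - <<'E'
from geo import *
D={n:pickle.load(open(n+'0.pkl','rb')) for n in('top','side')}
def pts(h): return {'top':[(-.11,.02,h+.007,400,283),(-.11,-.02,h+.007,438,287),(-.11,.29,.182,107,243),(-.025,.2,h+.007,216,180),(-.025,-.2,h+.007,633,217),(0,.22,.435,172,57),(0,-.22,.435,738,106)],
'side':[(-.11,-.02,h+.014,128,373),(-.11,.02,h+.014,127,346),(-.11,.29,.182,142,172),(-.025,-.2,h,198,496),(0,-.22,0,217,583),(.24,-.22,0,437,594)]}
def f(p,full=False):
    r=[]
    for n,q in pts(p[3]).items():
        q=np.array(q);uv=q[:,3:]/(3.2 if n=='top' else 2.5)+((180,125) if n=='top' else (230,90))
        r.append(proj(D[n],S(p,q[:,:3]))-uv)
    return np.vstack(r).ravel()
s=least_squares(f,[.65,0,0,.1],loss='soft_l1',x_scale=[.1,.1,.1,.1])
print(s.x);print(f(s.x).reshape(-1,2).round(1))
p=s.x;print('tongue',S(p,[-.08,0,p[3]]),'peg',S(p,[-.08,.29,.182]),'stop',S(p,[0,-.185,.21]))
E
```

```text
[ 0.67259083 -0.04933829 -0.08996289  0.10725997]
[[-0.6 -0. ]
 [ 0.5 -0.1]
 [ 0.3  0.3]
 [ 1.5  0.1]
 [-0.3  0.1]
 [-1.8 -2.7]
 [ 0.8 -2.1]
 [-0.9 -1.6]
 [ 0.3 -0.2]
 [-0.8 -0.8]
 [-0.1  2.1]
 [-0.8 -0.2]
 [ 0.1  0.2]]
tongue [[ 0.59291434 -0.04215096  0.10725997]] peg [[0.6189684 0.2466763 0.182    ]] stop [[ 0.65597014 -0.23359016  0.21      ]]
```

The fit is consistent to about 2-3 mm: shelf at (0.673, -0.049), yaw -0.090, lip underside at about 0.107. The tool can only point down, so I'll pinch the tongue from its sides with the jaws along shelf y and lift it.

Call:
carry_out(
  motion=[
    [[0.2, -0.26, 0.05], 0.127],
    [[0.2, -0.26, 0.05], 0.254],
    [[0.2, -0.26, 0.05], 0.254],
    [[0.2, -0.26, 0.05], 0.254],
    [[0.2, -0.26, 0.05], 0.254],
    [[0.2, -0.26, 0.05], 0.254],
    [[0.2, -0.26, 0.05], 0.254],
    [[0.2, -0.26, 0.05], 0.254],
    [[0.25, -0.65, 0.05], 0.254],
    [[0.25, -0.65, 0.05], 0.254],
    [[0.25, -0.65, 0.05], 0.254],
    [[0.25, -0.65, 0.05], 0.254],
    [[0.25, -0.65, 0.05], 0.254],
    [[0.25, -0.65, 0.05], 0.254],
    [[0.25, -0.65, 0.05], 0.254],
    [[0.25, -0.65, 0.05], 0.254],
    [[0.25, -0.65, 0.05], 0.254],
    [[0.25, -0.65, 0.05], 0.254],
    [[0.25, -0.65, 0.05], 0.254],
    [[0.25, -0.65, 0.05], 0.254],
  ],
  grip=-1,
)

```text
time: 2.1
position: [0.469, -0.036, 0.2723]
tool_rot: [-2.315, -2.123, 0.0]
ft_force: [-0.5, 0.4, 0.2]
grip_width: 1.0
```

Call:
carry_out(
  motion=[
    [[0.04, -0.002, 0.0], 0],
    [[0.08, -0.004, 0.0], 0],
    [[0.114, -0.005, 0.0], 0],
    [[0.114, -0.005, -0.03], 0],
    [[0.114, -0.005, -0.07], 0],
    [[0.114, -0.005, -0.09], 0],
    [[0.114, -0.005, -0.09], 0],
    [[0.114, -0.005, -0.09], 0],
  ],
)

```text
time: 2.9
position: [0.5834, -0.0419, 0.1829]
tool_rot: [-2.317, -2.121, -0.0]
ft_force: [0.3, 0.5, 1.3]
grip_width: 0.998
```

Run:
```python
from bench import get_state, eyes
import cv2,numpy as np
s=get_state();print(s['position'],s['ft_force'])
a=eyes.get_image('top')['pixels'][130:250,240:390];b=eyes.get_image('side')['pixels'][120:320,210:360]
cv2.imwrite('pics/c2.png',np.hstack([cv2.resize(a,(500,400),interpolation=2),cv2.resize(b,(300,400),interpolation=2)]))
```

```text
[ 0.58336647 -0.04191934  0.18290933] [0.26140119 0.48345189 1.27123301]
```

View pics/c2.png

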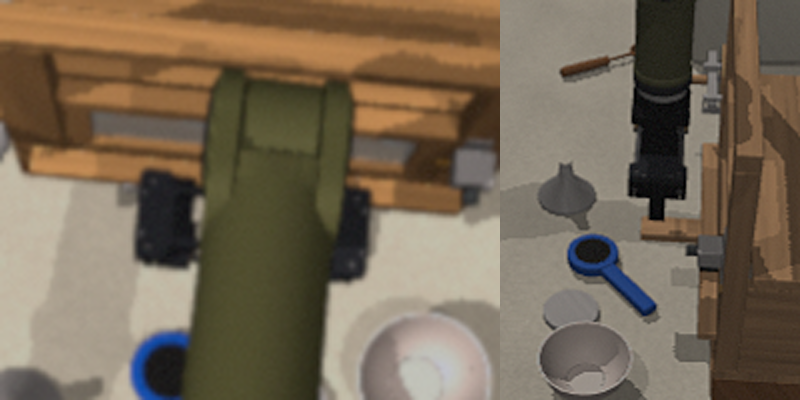

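The open jaws straddle the tongue evenly, and in the side crop the wrist has clear space in front of the jambs. Next I descend and pinch.

Call:
carry_out(
  motion=[
    [[0, 0, -0.03], 0],
    [[0, 0, -0.06], 0],
    [[0, 0, -0.086], 0],
    [[0, 0, -0.086], 0],
    [[0, 0, -0.086], 0],
  ],
)

```text
time: 3.5
position: [0.5841, -0.043, 0.0982]
tool_rot: [2.318, 2.119, 0.002]
ft_force: [0.6, 0.4, 0.4]
grip_width: 0.999
```

Call:
carry_out(
  motion=[
    [[0, 0, 0], 0],
    [[0, 0, 0], 0],
    [[0, 0, 0], 0],
    [[0, 0, 0], 0],
    [[0, 0, 0], 0],
    [[0, 0, 0], 0],
    [[0, 0, 0], 0],
    [[0, 0, 0], 0],
  ],
  grip=1,
  squeeze=20,
)

```text
time: 4.3
position: [0.5836, -0.0385, 0.0966]
tool_rot: [-2.314, -2.12, -0.006]
ft_force: [0.4, 6.9, 0.1]
grip_width: 0.454
```

Call:
carry_out(
  motion=[
    [[0, 0.004, 0], 0],
    [[0, 0.004, 0], 0],
    [[0, 0.004, 0.005], 0],
    [[0, 0.004, 0.015], 0],
    [[0, 0.004, 0.025], 0],
    [[0, 0.004, 0.035], 0],
    [[0, 0.004, 0.045], 0],
    [[0, 0.004, 0.055], 0],
    [[0, 0.004, 0.065], 0],
    [[0, 0.004, 0.072], 0],
    [[0, 0.004, 0.075], 0],
    [[0, 0.004, 0.075], 0],
    [[0, 0.004, 0.075], 0],
  ],
)

```text
time: 5.6
position: [0.5835, -0.0385, 0.1727]
tool_rot: [2.319, 2.12, 0.003]
ft_force: [1.0, 4.2, 4.9]
grip_width: 0.452
```

Call:
carry_out(
  motion=[
    [[0, 0, 0.001], 0],
    [[0, 0, 0.002], 0],
    [[0, 0, 0.003], 0],
    [[0, 0, 0.004], 0],
    [[0, 0, 0.005], 0],
  ],
)

```text
time: 6.1
position: [0.5835, -0.0385, 0.1756]
tool_rot: [2.318, 2.12, 0.001]
ft_force: [5.9, 3.7, -4.0]
grip_width: 0.452
```

Call:
carry_out(
  motion=[
    [[0, 0, 0.001], 0],
    [[0, 0, 0.002], 0],
    [[0, 0, 0.003], 0],
    [[0, 0, 0.004], 0],
  ],
)

```text
time: 6.5
position: [0.5835, -0.0385, 0.1796]
tool_rot: [2.318, 2.12, 0.001]
ft_force: [6.2, 3.4, -3.5]
grip_width: 0.455
```

Call:
carry_out(
  motion=[
    [[0, 0, 0.001], 0],
    [[0, 0, 0.002], 0],
    [[0, 0, 0.003], 0],
  ],
)

```text
time: 6.8
position: [0.5835, -0.0385, 0.1826]
tool_rot: [2.318, 2.12, 0.001]
ft_force: [6.2, 2.4, -3.5]
grip_width: 0.458
```

Call:
carry_out(
  motion=[
    [[0, 0, 0.001], 0],
    [[0, 0, 0.002], 0],
    [[0, 0, 0.003], 0],
  ],
)

```text
time: 7.1
position: [0.5835, -0.0386, 0.1856]
tool_rot: [2.319, 2.12, 0.001]
ft_force: [5.0, 3.7, -3.2]
grip_width: 0.456
```

Call:
carry_out(
  motion=[
    [[0, 0, 0.001], 0],
    [[0, 0, 0.002], 0],
    [[0, 0, 0.003], 0],
  ],
)

```text
time: 7.4
position: [0.5835, -0.0385, 0.1886]
tool_rot: [2.318, 2.12, 0.001]
ft_force: [5.8, 4.3, -4.4]
grip_width: 0.456
```

Call:
carry_out(
  motion=[
    [[0, 0, 0.001], 0],
    [[0, 0, 0.002], 0],
  ],
)

```text
time: 7.6
position: [0.5835, -0.0386, 0.1906]
tool_rot: [2.318, 2.12, 0.001]
ft_force: [5.9, 2.9, -3.1]
grip_width: 0.458
```

Call:
carry_out(
  motion=[
    [[0, 0, 0.001], 0],
    [[0, 0, 0.002], 0],
  ],
)

```text
time: 7.8
position: [0.5835, -0.0386, 0.1926]
tool_rot: [2.318, 2.12, 0.001]
ft_force: [6.1, 2.4, -3.5]
grip_width: 0.454
```

Call:
carry_out(
  motion=[
    [[0, 0, 0.001], 0],
    [[0, 0, 0.002], 0],
  ],
)

```text
time: 8.0
position: [0.5835, -0.0385, 0.1946]
tool_rot: [2.318, 2.12, 0.001]
ft_force: [6.1, 4.0, -3.4]
grip_width: 0.458
```

Call:
carry_out(
  motion=[
    [[0, 0, 0.001], 0],
    [[0, 0, 0.0015], 0],
  ],
)

```text
time: 8.2
position: [0.5835, -0.0386, 0.1961]
tool_rot: [2.319, 2.12, 0.001]
ft_force: [5.2, 4.5, -3.0]
grip_width: 0.456
```

Call:
carry_out(
  motion=[
    [[0, 0, 0.001], 0],
    [[0, 0, 0.002], 0],
  ],
)

```text
time: 8.4
position: [0.5835, -0.0386, 0.198]
tool_rot: [2.318, 2.12, 0.001]
ft_force: [5.7, 3.8, -5.0]
grip_width: 0.454
```

Call:
carry_out(
  motion=[
    [[0, 0, 0.001], 0],
    [[0, 0, 0.0015], 0],
  ],
)

```text
time: 8.6
position: [0.5835, -0.0385, 0.1996]
tool_rot: [2.319, 2.12, 0.001]
ft_force: [4.9, 3.9, -3.4]
grip_width: 0.457
```

Call:
carry_out(
  motion=[
    [[0, 0, 0.001], 0],
    [[0, 0, 0.002], 0],
  ],
)

```text
time: 8.8
position: [0.5835, -0.0386, 0.2015]
tool_rot: [2.319, 2.12, 0.001]
ft_force: [6.6, 4.1, -3.5]
grip_width: 0.46
```

Call:
carry_out(
  motion=[
    [[0, 0, 0.001], 0],
    [[0, 0, 0.0015], 0],
  ],
)

```text
time: 9.0
position: [0.5835, -0.0386, 0.2031]
tool_rot: [2.319, 2.12, 0.001]
ft_force: [5.0, 3.5, -2.8]
grip_width: 0.453
```

Call:
carry_out(
  motion=[
    [[0, 0, 0.001], 0],
    [[0, 0, 0.002], 0],
  ],
)

```text
time: 9.2
position: [0.5835, -0.0386, 0.205]
tool_rot: [2.319, 2.12, 0.001]
ft_force: [5.3, 3.2, -3.7]
grip_width: 0.46
```

Call:
carry_out(
  motion=[
    [[0, 0, 0.001], 0],
    [[0, 0, 0.0015], 0],
  ],
)

```text
time: 9.4
position: [0.5835, -0.0385, 0.2061]
tool_rot: [2.318, 2.12, 0.0]
ft_force: [5.6, 3.6, -5.7]
grip_width: 0.454
```

Call:
carry_out(
  motion=[
    [[0, 0, 0.0005], 0],
    [[0, 0, 0.0005], 0],
  ],
)

```text
time: 9.6
position: [0.5835, -0.0385, 0.2065]
tool_rot: [2.318, 2.12, 0.0]
ft_force: [6.7, 3.2, -6.6]
grip_width: 0.458
```

Run:
```python
from bench import get_state, eyes
for i in range(4):
    eyes.get_image('side');s=get_state();print(s['position'][2],s['ft_force'])
```

```text
0.206467151576156 [ 7.30855532  3.37589918 -5.70856383]
0.20648848692228106 [ 6.78612777  4.09160101 -6.85833686]
0.20647523301186324 [ 7.85166475  2.85659113 -6.76664461]
0.20647513617389096 [ 6.86000785  2.99541477 -6.35254304]
```

Call:
carry_out(
  motion=[
    [[0, 0, 0.0004], 0],
    [[0, 0, 0.0004], 0],
    [[0, 0, 0.0004], 0],
    [[0, 0, 0.0004], 0],
  ],
)

```text
time: 10.2
position: [0.5835, -0.0386, 0.2067]
tool_rot: [2.319, 2.12, 0.0]
ft_force: [6.9, 3.2, -6.0]
grip_width: 0.452
```

Run:
```python
from bench import get_state, eyes
import cv2,numpy as np
for i in range(4):
    b=eyes.get_image('side')['pixels'];s=get_state();print(s['position'][2],s['ft_force'])
b=b[130:300,270:370]
cv2.imwrite('pics/c3.png',cv2.resize(b,None,fx=3.5,fy=3.5,interpolation=2))
```

```text
0.20671180171971376 [ 5.96799616  3.24625032 -6.60117414]
0.20670870799996416 [ 7.66804009  3.11612997 -6.91534304]
0.206685591776731 [ 6.21441547  3.32440101 -6.60808454]
0.20670229031544313 [ 7.24909393  3.55140597 -6.75287203]
```

View pics/c3.png

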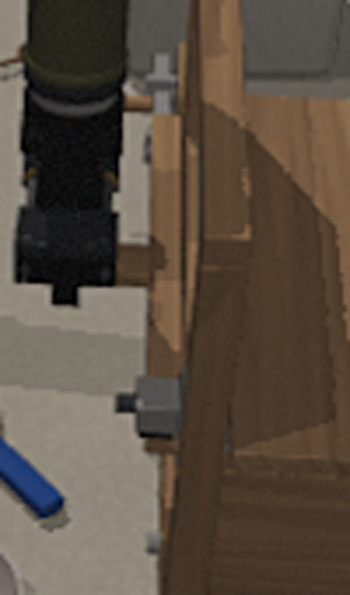

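The lip's right end sits directly under the stop block, with a press of about 3 N (6.6 N total less about 3.5 N running friction). Now I release and rise clear.

Call:
carry_out(
  motion=[
    [[0, 0, 0], 0],
    [[0, 0, 0], 0],
    [[0, 0, 0], 0],
    [[0, 0, 0], 0],
    [[0, 0, 0], 0],
    [[0, 0, 0], 0],
  ],
  grip=-1,
)

```text
time: 11.0
position: [0.583, -0.0393, 0.2086]
tool_rot: [2.319, 2.119, -0.0]
ft_force: [-0.3, -0.4, 0.3]
grip_width: 0.915
```

Call:
carry_out(
  motion=[
    [[-0.002, 0, 0.02], 0],
    [[-0.002, 0, 0.05], 0],
    [[-0.002, 0, 0.07], 0],
    [[-0.002, 0, 0.07], 0],
    [[-0.002, 0, 0.07], 0],
  ],
)

```text
time: 11.5
position: [0.5811, -0.0391, 0.2784]
tool_rot: [2.319, 2.119, 0.001]
ft_force: [0.1, 0.7, -0.7]
grip_width: 1.003
```

Call:
carry_out(
  motion=[
    [[0.005, 0.04, 0], 0],
    [[0.01, 0.09, 0], 0],
    [[0.015, 0.14, 0], 0],
    [[0.02, 0.19, 0], 0],
    [[0.026, 0.24, 0], 0],
    [[0.032, 0.29, 0], 0],
    [[0.037, 0.32, 0], 0],
    [[0.037, 0.334, 0], 0],
    [[0.037, 0.334, 0], 0],
    [[0.037, 0.334, -0.03], 0],
    [[0.037, 0.334, -0.06], 0],
    [[0.037, 0.334, -0.06], 0],
    [[0.037, 0.334, -0.06], 0],
  ],
  grip=1,
)

```text
time: 12.8
position: [0.6184, 0.2924, 0.2188]
tool_rot: [2.322, 2.116, -0.002]
ft_force: [-0.0, -0.4, 0.6]
grip_width: 0.011
```

Run:
```python
from bench import get_state, eyes
import cv2,numpy as np
s=get_state();print(s['position'],s['ft_force'])
a=eyes.get_image('top')['pixels'][130:230,180:330];b=eyes.get_image('side')['pixels'][90:290,250:350]
cv2.imwrite('pics/c4.png',np.hstack([cv2.resize(a,(600,400),interpolation=2),cv2.resize(b,(200,400),interpolation=2)]))
```

```text
[0.61835654 0.29242802 0.21882465] [-0.03371485 -0.4409187   0.57445959]
```

View pics/c4.png

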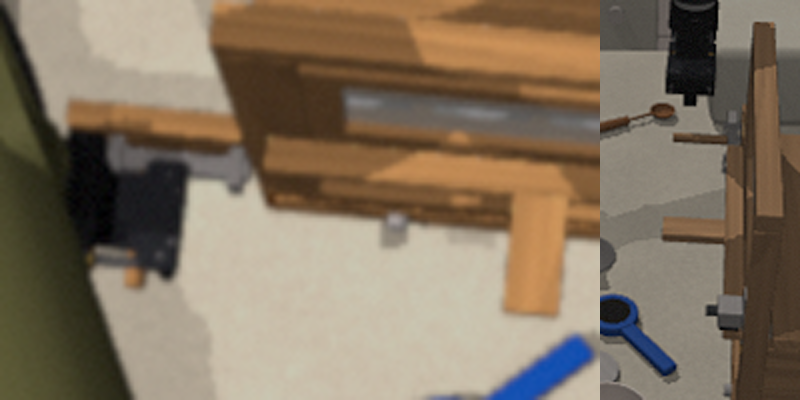

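The sash stays up against the stop, and the peg end shows at (135,275) with the shut fingers on its +y side. I'll descend and push along shelf -y.

Call:
carry_out(
  motion=[
    [[0, 0, -0.02], 0],
    [[0, 0, -0.04], 0],
    [[0, 0, -0.054], 0],
    [[0, 0, -0.054], 0],
    [[0, 0, -0.054], 0],
  ],
)

```text
time: 13.4
position: [0.6187, 0.295, 0.1656]
tool_rot: [2.319, 2.119, 0.002]
ft_force: [0.4, -0.1, -0.2]
grip_width: 0.003
```

Call:
carry_out(
  motion=[
    [[-0.0005, -0.005, 0], 0],
    [[-0.001, -0.01, 0], 0],
    [[-0.0013, -0.015, 0], 0],
    [[-0.002, -0.02, 0], 0],
    [[-0.0025, -0.025, 0], 0],
    [[-0.003, -0.03, 0], 0],
  ],
)

```text
time: 14.0
position: [0.6152, 0.2651, 0.1646]
tool_rot: [-2.318, -2.119, -0.002]
ft_force: [1.2, 3.0, -0.7]
grip_width: 0.006
```

Call:
carry_out(
  motion=[
    [[-0.0005, -0.005, 0], 0],
    [[-0.001, -0.01, 0], 0],
    [[-0.0013, -0.015, 0], 0],
    [[-0.002, -0.02, 0], 0],
    [[-0.0025, -0.025, 0], 0],
  ],
)

```text
time: 14.5
position: [0.6127, 0.2397, 0.1646]
tool_rot: [2.319, 2.12, 0.001]
ft_force: [1.2, 1.6, -0.2]
grip_width: 0.005
```

Call:
carry_out(
  motion=[
    [[-0.0003, -0.003, 0], 0],
    [[-0.0006, -0.006, 0], 0],
    [[-0.001, -0.009, 0], 0],
  ],
)

```text
time: 14.8
position: [0.6118, 0.2308, 0.1646]
tool_rot: [2.319, 2.119, 0.001]
ft_force: [1.0, 2.5, 0.2]
grip_width: 0.005
```

Call:
carry_out(
  motion=[
    [[-0.0002, -0.002, 0], 0],
    [[-0.0004, -0.004, 0], 0],
  ],
)

```text
time: 15.0
position: [0.6114, 0.2268, 0.1646]
tool_rot: [2.319, 2.119, 0.001]
ft_force: [2.2, 2.2, 1.2]
grip_width: 0.001
```

Call:
carry_out(
  motion=[
    [[-0.0002, -0.002, 0], 0],
    [[-0.0004, -0.004, 0], 0],
  ],
)

```text
time: 15.2
position: [0.611, 0.2229, 0.1646]
tool_rot: [2.319, 2.119, 0.001]
ft_force: [2.8, 1.5, 1.4]
grip_width: 0.0
```

Call:
carry_out(
  motion=[
    [[-0.0002, -0.002, 0], 0],
    [[-0.0004, -0.004, 0], 0],
  ],
)

```text
time: 15.4
position: [0.6106, 0.2188, 0.1646]
tool_rot: [2.319, 2.119, 0.001]
ft_force: [1.9, 2.7, 0.1]
grip_width: 0.005
```

Call:
carry_out(
  motion=[
    [[-0.0002, -0.002, 0], 0],
    [[-0.0003, -0.003, 0], 0],
  ],
)

```text
time: 15.6
position: [0.6103, 0.2171, 0.1646]
tool_rot: [-2.318, -2.12, -0.003]
ft_force: [3.9, 4.9, -0.8]
grip_width: 0.005
```

Call:
carry_out(
  motion=[
    [[-0.0002, -0.002, 0], 0],
    [[-0.0004, -0.004, 0], 0],
    [[-0.0004, -0.004, 0], 0],
    [[-0.0004, -0.004, 0], 0],
  ],
)

```text
time: 16.0
position: [0.6103, 0.217, 0.1647]
tool_rot: [-2.313, -2.122, -0.01]
ft_force: [7.1, 9.1, -2.4]
grip_width: 0.003
```

Firm stop at y = 0.217 with the force rising. I'll back off, lift and retreat, then check.

Call:
carry_out(
  motion=[
    [[0, 0.01, 0], 0],
    [[0.002, 0.025, 0], 0],
    [[0.002, 0.025, 0], 0],
    [[0.002, 0.025, 0.03], 0],
    [[0.002, 0.025, 0.07], 0],
    [[0.002, 0.025, 0.11], 0],
    [[0.002, 0.025, 0.12], 0],
    [[-0.04, 0.06, 0.12], 0],
    [[-0.08, 0.1, 0.12], 0],
    [[-0.11, 0.14, 0.12], 0],
    [[-0.13, 0.18, 0.12], 0],
    [[-0.15, 0.22, 0.12], 0],
    [[-0.15, 0.22, 0.12], 0],
  ],
)

```text
time: 17.3
position: [0.4526, 0.4399, 0.2827]
tool_rot: [-2.301, -2.132, 0.004]
ft_force: [-0.4, 0.4, -0.1]
grip_width: 0.008
```

Run:
```python
from bench import get_state, eyes
import cv2,numpy as np
from geo import *
s=get_state();print(s['position'],s['ft_force'])
t=eyes.get_image('top');d=eyes.get_image('side')
p=[.6726,-.0483,-.09]
P=S(p,[[-.11,.24,.182],[-.11,.29,.182],[-.11,0,.224],[-.025,-.2,.224]])
print((proj(t,P)-(180,125))*3.2);print((proj(d,P)-(260,100))*[2.5,2.5])
a=t['pixels'][125:225,180:430];b=d['pixels'][100:300,260:360]
cv2.imwrite('pics/c5.png',cv2.resize(a,None,fx=3.2,fy=3.2,interpolation=2))
cv2.imwrite('pics/c6.png',cv2.resize(b,None,fx=2.5,fy=2.5,interpolation=2))
```

```text
[0.45257177 0.43985293 0.28270127] [-0.44152825  0.44786338 -0.10280765]
[[160.90114388 248.94108602]
 [106.74717415 244.03549636]
 [424.10666812 264.33299368]
 [654.16743551 191.56660697]]
[[ 63.09706525 167.00503846]
 [ 64.92834885 144.52047966]
 [ 53.87946209 262.24839427]
 [129.73144455 396.05964387]]
```

View pics/c5.png

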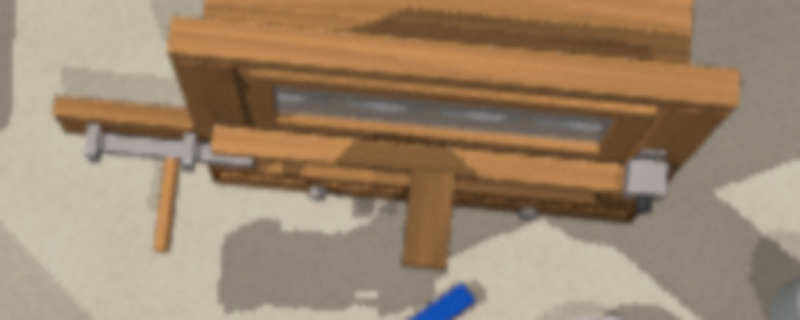

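View pics/c6.png

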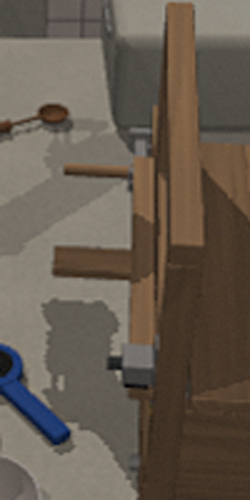

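The peg end is at (162,250) in the top crop, against (161,249) predicted for fully home. The bolt tip shows under the lip's left end, and the lip's right end is still up under the stop block. The robot touches nothing, so I'm handing in.

```bash
python3 -c "
from bench import ticket
print(ticket.close_job())"
```

```text
the job is handed in; nothing more can be done
None
```

The sash is up against the rubber foot, the bolt is home under its lip, and the job was handed in at about 17 s of robot time.

- **Sash:** The tool can only point down, so I pinched the tongue from its sides and lifted it by friction, instead of pushing from underneath as you described. The lip met the rubber with a press of about 3 N, held for over half a second. That is the 6.6 N total less about 3.5 N running friction; single readings scattered by up to 1.5 N. After release the last pictures still showed the lip's right end up at the stop block. I could not measure the press that remains on the rubber.
- **Bolt:** I pushed the peg sideways with shut fingers until it stopped hard, with the force rising to about 9 N. The last picture puts the peg end within a pixel of the predicted home position, and the bolt tip is under the lip's left end.
- **Everything else:** The arm is retreated with the wrist force near zero. I didn't touch the other kitchen things. The opener and spoon look unmoved in the last crops; I didn't check the rest one by one.
- **Disagreement:** The fitted shelf position was about 3 mm off in y. The grip on the tongue showed this, and I corrected for it before the lift.

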